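Lid the specimen jar and hold the carrier up

ROBOT

A 6-joint arm with a two-finger parallel gripper is mounted at the origin on the work surface. World frame = base frame: x ahead of the robot, y to its left, z up, the work surface at z = 0. Lengths are in m, angles in rad, forces in N, time in s.
With the tool pointing down it reaches from about 0.35 to 0.775 m from the base axis. Payload 5.5 kg.
Tool frame: the origin (TCP) lies midway between the tips of the shut fingers; the grasp point (between the pads) lies grip_point_offset behind it (grip_point_offset is the distance from the TCP to the grasp point, in m); z points along the fingers, y is the direction in which the jaws open and shut (so a half turn about z gives the same grasp; the last joint's range is limited). The gripper opens to 85 mm and grips with 20 to 120 N. Pads are 22 mm wide; open, the fingers measure 114 mm over their backs; the gripper's body (76 mm by 85 mm) begins 54 mm behind the grasp point. The pads swing forward as they close: fully open they stand 13 mm farther back than shut.
Start: joints at [-1.488, 0.313, 0.046, 1.304, 0, 1.431], TCP at [0.127, -0.561, 0.231] pointing down, gripper open.
Joint ranges: [-2.76, 2.76], [-0.86, 1.69], [-1.03, 1.26], [-2.2, 2.34], [-1.47, 1.5], [-3.14, 3.14]. Speed limits (rad/s): [2.57, 2.57, 3.14, 3.14, 3.14, 3.14].

INTERFACE

Orientations are given as a unit quaternion [w, x, y, z].
In Python, from workcell import * gives the robot as it stands.
- The arm moves only by the tool send_rows, never from a script. Its argument "series" is one flat list of numbers, 7 for each row, row after row: the shift along the tool's x, y, z in cm, then the turn, a rotation vector about the tool's x, y, z in degrees, then the opening, from 0 (shut) to 1 (fully open). A call has 1 to 10 rows; each row is the pose to reach, as a shift and turn from the pose commanded when the call began, along the tool's axes at that moment; what a row does not reach only later rows make up. A row lasts 1/12 s, in which the tool goes at most 41.7 mm and 7.16 degrees, less where a joint would pass 70% of its speed; a pose out of reach is approached as far as the arm can. A call with a gripper value outside its range is refused whole. The fingers move at their own pace and stop on an object; "newtons" is the grip in N (left out, the last holds). Time passes only in rows, so rows that repeat a pose let the fingers close. It gives the time, the measured TCP pose, the force and the opening at its end, in the units of the state.
- get_state(): the state, without advancing time (a new reading comes with each control period).
- read_camera(name): name is "scene" or "top" or "wrist"; returns the picture (400x640x3 uint8, blue, green, red); there is no depth.
- camera_info(name): a dict with "K" (3x3 intrinsics, pixels), "xyz" and "attitude" of the camera in the world. Camera axes: x right, y down, z forward; pixel columns grow to the right and rows downward; lengths in m; the calibration is good to about 2 mm. A picture is of the moment at which its call begins: read the wrist's pose just before it. camera_info takes no time and is no camera call; for the wrist camera it gives the pose at the moment of the call.
- hand_in(): hands the job in, once; it reports no verdict.
Trained networks look in the newest picture that a camera, given by its name, has taken for a name from the list of things; names that differ only in an ending like _2 or _b are one class to them, and where a whole thing is asked for, a point or a joint stands for the part that bears it (a point fixed in the world has none). Each returns a list of dicts, best first, with "p" (0 to 1); they miss things now and then, are a little off and sometimes report something else, mostly with a low value. They report only what shows in the picture. A call takes as long as a camera call. They do not tell look-alikes from the thing itself.
- silhouettes(camera, label): "pixels" (400x640 bool, what is visible of it) and "box" ([left, top, width, height] in pixels, round what is visible of it).
The state is a dict: "clock": time; "joint_pos": joint angles; "qvel": joint speeds; "tau": joint torques, N m; "tcp_pos": TCP position; "orientation": TCP orientation; "wrist_force": force on the tool from outside, world axes, zero at the start; "ft_torque": the same for the moment, N m; "finger_gap": finger opening in m.
Only numpy, scipy, OpenCV 4.12 (cv2) and the standard library are available. Lean on these libraries where they do the work, as an engineer would, in place of code of your own. Each camera call takes 0.05 s, during which the arm holds its last target. There are 200 camera calls.

TASK

The jars in the specimen carrier are loaded but one still stands open: first put the small steel lid from the desk squarely on that jar, fully home, and let go of it. Then take the carrier by the black grip bar over its middle, lift it straight up at least 10 cm clear of the desk with both jars in it, and finish there, still holding it in the air by the grip bar, level and still. Leave the large lid, large jar, slide box and tube rack where they are.

Things in the scene. Friction and masses are not known exactly. Their poses are not given: they have to be found in the camera images.
- carrier: Loose aluminium tray, 72 (x) by 212 (y) by 32 mm, floor and walls 4 mm thick, on the desk, 350 g (0.6 to 0.8 kg loaded). Origin: centre of its underside; z up, y along its length. A jar well at each end (jar centres 70 mm from the origin along +y and -y, about 3 mm of play); over the middle a black grip bar on two thin steel posts.
- carrier_grip (a point): Centre of the carrier's black grip bar, 103 mm above the carrier's underside and right above its middle. The bar is 14 mm thick (carrier x), 64 mm long (carrier y) and 18 mm high (94 to 112 mm above the underside); free space below and beside it. Pinch it across its 14 mm, at mid length. Axes as the carrier's.
- open_jar: Loose open steel jar in one of the carrier's wells (either end), 58 mm outer diameter, 62 mm high, wall 3 mm, inner diameter 52 mm, white cassettes inside up to 42 mm height, 80 to 170 g. Origin: centre of its underside, which stands on the carrier's floor, 4 mm above the carrier's underside; z up.
- open_jar_mouth (a point): Centre of the open jar's mouth, level with its rim, 62 mm above its underside.
- closed_jar: The same jar, already closed with the same kind of lid (fixed to it), in the carrier's other well; 94 mm high to the top of its knob, 120 to 240 g. Origin: centre of its underside; z up.
- small_lid: Loose steel lid, right way up on the desk, 50 g. From below: plug 45 mm in diameter, 9 mm high, that enters the jar's mouth; disc 62 mm in diameter, 4 mm thick, that rests on the rim; round upright knob 18 mm in diameter, 28 mm high (13 to 41 mm above the underside). Origin: centre of the plug's underside; z up. Fully home, its origin is 53 mm above the jar's (9 mm below the mouth).
- small_lid_knob (a point): On the small lid's axis at mid height of its knob, 28 mm above the lid's underside.
- large_lid: Bystander: a like steel lid for the large jar, too large for the open jar: disc 88 mm in diameter, knob 22 mm in diameter, 41 mm high in all, lying on the desk; it and the small lid lie to the left of the carrier, one nearer and one farther from the robot, in either order. Origin: centre of its underside.
- large_jar: Bystander: empty open steel jar, 84 mm in diameter, 65 mm high, on the far side of the desk. Origin: centre of its underside.
- slide_box: Bystander: grey and white plastic slide box, 92 by 162 by 37 mm, lying on the desk to the left. Origin: centre of its underside.
- tube_rack: Bystander: white rack of capped sample tubes, 60 by 170 mm, 80 mm high, on the desk beyond the carrier. Origin: centre of its underside.
Not all that is in view belongs to the job. Leave any brown or turquoise look-alike of the small_lid alone.

How it is judged:
By the outcome, as a careful person would: the job done as asked, in the order asked, and still so for the second after the job is handed in, while the arm keeps its last pose, push and grip.
It also fails if it takes over 51 s, if anything falls off the work surface, if the arm or the gripper's body presses on something with over 40 N, if the wrist force passes 120 N, or if a joint passes its speed limit or range.

## Working session

There is one attempt and no reset: what is moved stays moved. The work goes in short steps, Python scripts to look and compute and a tool call to move; the robot and the scene stay as the last step left them, time stands still between calls to the robot, and variables do not carry over. Pictures are saved under pics/ and viewed, about 8 in all and at most 12, crops included, and the job is handed in when it is done.

Besides the shell and the picture viewer there is one more tool, called after "Call:" as a command line: name --argument value ..., lists and objects as JSON in quotes. send_rows: Moves the arm, as the interface text tells. Its arguments: {"type":"object","properties":{"series":{"type":"array"},"newtons":{"type":"number"}},"required":["series"]}

```bash
ls; mkdir -p pics; python3 - <<'E'
from workcell import *
import cv2, numpy as np
np.set_printoptions(precision=4,suppress=True)
s=get_state(); print(s)
a=read_camera("scene"); b=read_camera("top")
cv2.imwrite("pics/scene.png",a); cv2.imwrite("pics/top.png",b)
for c in("scene","top","wrist"): print(c,camera_info(c))
for c in("scene","top"):
  for n in("small_lid","large_lid","open_jar","closed_jar","carrier","carrier_grip"):
    for d in silhouettes(c,n)[:3]:
      print(c,n,round(d["p"],2),d["box"])
E
```

```text
pics
{'clock': 0.0, 'joint_pos': array([-1.4876,  0.314 ,  0.0449,  1.3036, -0.    ,  1.4312]), 'qvel': array([ 0.0007,  0.0014, -0.0005,  0.    , -0.0002,  0.0015]), 'tau': array([ -0.0004, -48.0625,  29.8534,   0.0193,  -0.0003,   0.    ]), 'tcp_pos': array([ 0.127 , -0.5603,  0.2304]), 'orientation': array([-0.0009,  0.9938,  0.1112,  0.    ]), 'wrist_force': array([ 0.0679,  0.4689, -0.023 ]), 'ft_torque': array([ 0.0268,  0.0002, -0.0208]), 'finger_gap': 0.08531984635184313}
scene {'K': array([[479.5723,   0.    , 322.3731],
       [  0.    , 479.5723, 203.9085],
       [  0.    ,   0.    ,   1.    ]]), 'xyz': array([1.3127, 0.5585, 1.1688]), 'attitude': array([-0.1713,  0.4677,  0.8193, -0.2839])}
top {'K': array([[487.7452,   0.    , 319.0886],
       [  0.    , 487.7452, 194.8956],
       [  0.    ,   0.    ,   1.    ]]), 'xyz': array([0.4946, 0.1591, 1.5077]), 'attitude': array([ 0.0109, -0.7014,  0.7122, -0.0249])}
wrist {'K': array([[293.4519,   0.    , 320.4157],
       [  0.    , 293.4519, 203.4785],
       [  0.    ,   0.    ,   1.    ]]), 'xyz': array([ 0.1974, -0.5456
[... 166 characters left out ...]
scene small_lid 0.64 [351.2, 179.0, 20.5, 16.4]
scene open_jar 0.54 [202.8, 164.8, 19.6, 22.6]
scene open_jar 0.38 [198.0, 164.6, 70.3, 47.2]
scene closed_jar 0.92 [242.1, 172.6, 18.6, 28.4]
scene carrier 0.62 [368.4, 207.8, 16.6, 15.7]
scene carrier 0.6 [198.6, 163.6, 67.6, 46.0]
scene carrier_grip 0.81 [197.0, 160.8, 73.6, 50.6]
top small_lid 0.83 [303.9, 220.3, 21.4, 18.4]
top small_lid 0.76 [294.3, 244.6, 20.0, 24.5]
top small_lid 0.62 [263.0, 221.5, 21.0, 23.9]
top large_lid 0.96 [274.7, 170.0, 28.6, 30.1]
top large_lid 0.16 [283.6, 117.1, 29.6, 35.4]
top open_jar 0.71 [426.4, 171.5, 25.2, 21.0]
top carrier 0.63 [376.2, 166.4, 77.4, 35.6]
top carrier_grip 0.58 [379.0, 169.3, 73.4, 32.3]
```

```bash
python3 - <<'E'
import cv2, numpy as np
b=cv2.imread("pics/top.png"); a=cv2.imread("pics/scene.png")
x=cv2.resize(b[100:280,220:480],(800,554),interpolation=cv2.INTER_CUBIC)
cv2.imwrite("pics/topc.png",x)
x=cv2.resize(a[120:270,170:410],(800,500),interpolation=cv2.INTER_CUBIC)
cv2.imwrite("pics/scenec.png",x)
E
```

```text
(no output)
```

View pics/topc.png

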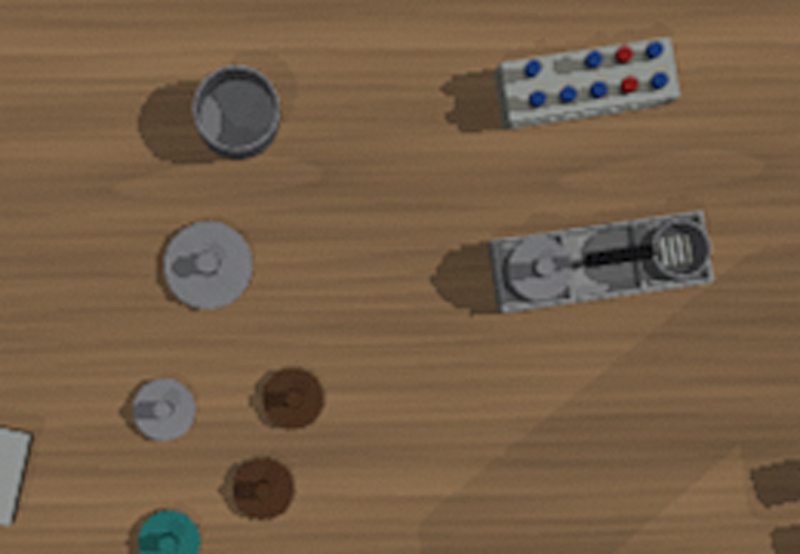

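View pics/scenec.png

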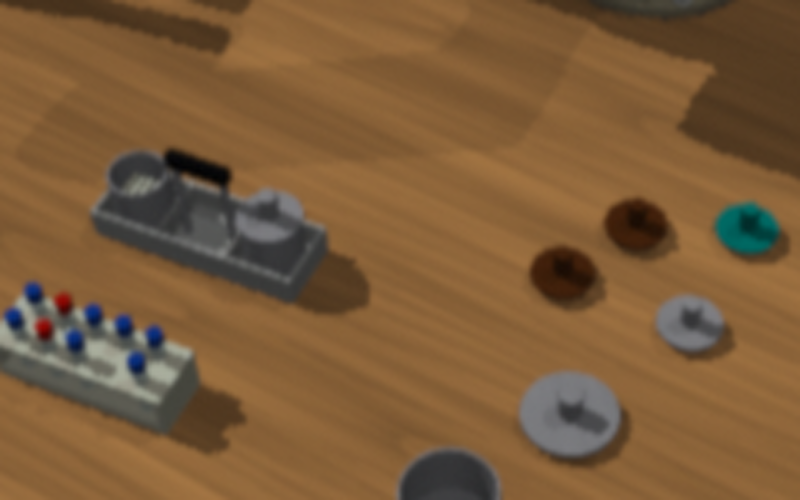

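The top picture shows the steel small lid at crop (163,409), which is full-frame px (273,233). The open jar with cassettes is at the right end, crop (680,250), and the closed jar is at the left end. The scene view agrees. The brown and turquoise lids are look-alikes.

```bash
cat > h.py <<'E'
from workcell import *
import cv2, numpy as np
from scipy.spatial.transform import Rotation as R
np.set_printoptions(precision=4,suppress=True)
def q2R(q): return R.from_quat(np.r_[q[1:],q[0]])
def px2w(cam,uv,z,info=None):
    i=info or camera_info(cam); d=q2R(i["attitude"]).apply(np.linalg.inv(i["K"])@np.r_[uv,1.])
    return i["xyz"]+d*(z-i["xyz"][2])/d[2]
def w2px(cam,p,info=None):
    i=info or camera_info(cam); c=i["K"]@q2R(i["attitude"]).inv().apply(np.asarray(p)-i["xyz"]); return c[:2]/c[2]
def down(yaw):  # tool z down, tool y along world angle yaw
    y=np.array([np.cos(yaw),np.sin(yaw),0]); z=np.array([0,0,-1.]); return R.from_matrix(np.c_[np.cross(y,z),y,z])
def shift(pos,yaw=None):
    s=get_state(); T=q2R(s["orientation"])
    print("tcp",s["tcp_pos"],"yaw",np.degrees(np.arctan2(*T.as_matrix()[1::-1,1])),"gap",s["finger_gap"],"F",s["wrist_force"],"t",s["clock"])
    print("shift cm",T.inv().apply(np.asarray(pos)-s["tcp_pos"])*100)
    if yaw is not None:
        for k in(0,np.pi): print("turn deg",np.degrees((T.inv()*down(yaw+k)).as_rotvec()))
E
python3 - <<'E'
from h import *
print(grip_point_offset if 'grip_point_offset' in globals() else [k for k in globals() if not k.startswith('_')])
f=lambda x,y:(220+x/3.077,100+y/3.077)
lid=px2w("top",f(163,409),.013); print("lid disc",lid, "knob",px2w("top",f(165,409),.041))
cs=[px2w("top",f(*p),.032) for p in((492,240),(703,211),(713,280),(500,313))]; print(np.array(cs)); c=np.mean(cs,0); print("carrier",c)
d=cs[0]-cs[1]+cs[3]-cs[2]; a=np.arctan2(d[1],d[0]); print("length dir deg",np.degrees(a))
oj=px2w("top",f(680,250),.066); print("open jar",oj,"pred",c[:2]-.07*d[:2]/np.linalg.norm(d))
print("jar via scene",px2w("scene",(170+138*.3,120+172*.3),.066),"lid via scene",px2w("scene",(170+690*.3,120+324*.3),.011))
for n in("small_lid",):
  for cam in("top","scene"):
    read_camera(cam)
    for e in silhouettes(cam,n): b=e["box"]; print(cam,e["p"],px2w(cam,(b[0]+b[2]/2,b[1]+b[3]/2),.013))
s=get_state(); print(lid[:2],np.linalg.norm(lid[:2]))
shift([lid[0],lid[1],.2],0)
E
```

```text
0.0187
lid disc [0.456  0.2714 0.013 ] knob [0.4567 0.2674 0.041 ]
[[ 0.6178 -0.0566  0.032 ]
 [ 0.6438 -0.2672  0.032 ]
 [ 0.575  -0.2751  0.032 ]
 [ 0.5455 -0.0629  0.032 ]]
carrier [ 0.5955 -0.1655  0.032 ]
length dir deg 97.46781966518908
open jar [ 0.6027 -0.2339  0.066 ] pred [ 0.6046 -0.2349]
jar via scene [ 0.6065 -0.2324  0.066 ] lid via scene [0.4613 0.2742 0.011 ]
top 0.86 [0.3812 0.1736 0.013 ]
top 0.81 [0.4572 0.2668 0.013 ]
top 0.65 [0.3272 0.2685 0.013 ]
top 0.54 [0.4615 0.138  0.013 ]
scene 0.82 [0.461  0.2676 0.013 ]
scene 0.68 [0.3362 0.2715 0.013 ]
scene 0.61 [0.3756 0.179  0.013 ]
scene 0.59 [0.4674 0.1453 0.013 ]
[0.456  0.2714] 0.5306460064447418
tcp [ 0.1271 -0.5608  0.2313] yaw -77.23222246760186 gap 0.08527586923933787 F [-0.1315  0.8844  0.1526] t 0.9
shift cm [ 50.471  -73.8996   3.1231]
turn deg [  0.0055   0.006  -77.2322]
turn deg [  0.0064  -0.0059 102.7678]
```

Call:
send_rows --series '[38,-23,2,0,0,-70,1,38,-23,2,0,0,-70,1,38,-23,2,0,0,-70,1,38,-23,2,0,0,-70,1,38,-23,2,0,0,-70,1,38,-23,2,0,0,-70,1,38,-23,2,0,0,-70,1,38,-23,2,0,0,-70,1,38,-23,2,0,0,-70,1,38,-23,2,0,0,-70,1]'

```text
clock: 1.73
tcp_pos: [0.428, -0.2703, 0.2128]
orientation: [0.0, 0.748, 0.663, 0.0]
wrist_force: [1.3, -0.1, 0.3]
finger_gap: 0.0855
```

```bash
python3 -c "
from h import *
import math
shift([.458,.269,.16],math.radians(7.5))"
```

```text
tcp [ 0.428  -0.2703  0.2128] yaw -6.898902802343826 gap 0.08549064462808 F [ 1.2894 -0.1396  0.3294] t 1.7333
shift cm [53.9046 -3.4986  5.2453]
turn deg [  0.0363   0.0402 -14.3989]
turn deg [  0.0585  -0.0528 165.6011]
```

Call:
send_rows --series '[54,-3.5,4,0,0,-14.4,1,54,-3.5,4,0,0,-14.4,1,54,-3.5,4,0,0,-14.4,1,54,-3.5,4,0,0,-14.4,1,54,-3.5,4,0,0,-14.4,1,54,-3.5,4,0,0,-14.4,1,54,-3.5,4,0,0,-14.4,1,54,-3.5,4,0,0,-14.4,1,54,-3.5,4,0,0,-14.4,1,54,-3.5,4,0,0,-14.4,1]'

```text
clock: 2.57
tcp_pos: [0.452, 0.1449, 0.182]
orientation: [0.0, 0.662, 0.75, 0.0]
wrist_force: [0.9, 0.3, -0.1]
finger_gap: 0.0855
```

```bash
python3 -c "
from h import *
import math
shift([.458,.269,.13],math.radians(7.5))"
```

```text
tcp [0.452  0.1449 0.182 ] yaw 7.167089401320468 gap 0.08552175626143219 F [ 0.9056  0.3301 -0.0953] t 2.5667
shift cm [12.2372  2.1353  5.2022]
turn deg [ 0.0555  0.009  -0.3329]
turn deg [  0.0141  -0.087  179.6671]
```

Call:
send_rows --series '[11.5,2,5.2,0,0,-0.3,1,11.5,2,5.2,0,0,-0.3,1,11.5,2,5.2,0,0,-0.3,1,11.5,2,5.2,0,0,-0.3,1,11.5,2,5.2,0,0,-0.3,1,11.5,2,5.2,0,0,-0.3,1]'

```text
clock: 3.07
tcp_pos: [0.4575, 0.2593, 0.1297]
orientation: [0.0, 0.659, 0.752, -0.001]
wrist_force: [-0.0, -0.4, 0.2]
finger_gap: 0.0854
```

```bash
python3 - <<'E'
from h import *
import math
shift([.458,.269,.13],math.radians(7.5))
i=camera_info("wrist"); im=read_camera("wrist"); cv2.imwrite("pics/w1.png",im)
for e in silhouettes("wrist","small_lid"):
    b=e["box"]; print(e["p"],b,px2w("wrist",(b[0]+b[2]/2,b[1]+b[3]/2),.013,i))
print(w2px("wrist",[.458,.269,.013],i),w2px("wrist",get_state()["tcp_pos"],i))
E
```

```text
tcp [0.4575 0.2593 0.1297] yaw 7.523498618949073 gap 0.08540168326637712 F [-0.0433 -0.4217  0.1561] t 3.0667
shift cm [ 0.9522  0.1807 -0.0272]
turn deg [-0.0398  0.0425  0.0235]
turn deg [  -0.0668   -0.0625 -179.9765]
0.63 [286.8, 281.0, 56.6, 52.8] [0.4681 0.1421 0.013 ]
0.6 [202.3, 239.3, 62.4, 56.0] [0.3825 0.1773 0.013 ]
0.6 [144.7, 137.4, 76.2, 66.8] [0.3329 0.2677 0.013 ]
0.59 [291.5, 150.7, 69.0, 69.2] [0.4616 0.2714 0.013 ]
[321.6729 187.3112] [320.6337 256.9536]
```

View pics/w1.png

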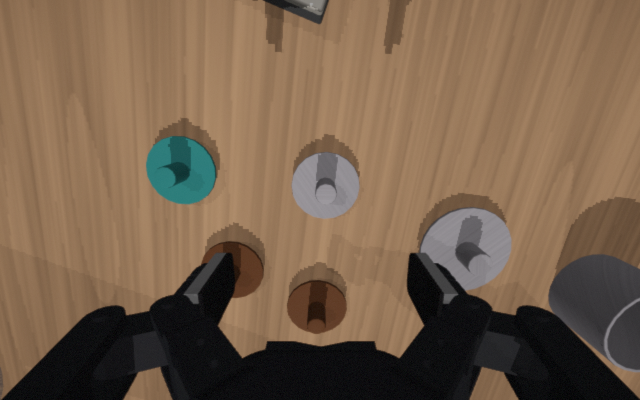

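```bash
python3 - <<'E'
from h import *
import math
print(px2w("wrist",(326,185.5),.013),px2w("wrist",(325.3,193.5),.041))
g=cv2.cvtColor(cv2.imread("pics/w1.png"),cv2.COLOR_BGR2HSV); m=((g[...,1]<45)&(g[...,2]>90)).astype(np.uint8); m[:,:280]=0;m[:,370:]=0;m[:140]=0;m[225:]=0
m=cv2.morphologyEx(m,cv2.MORPH_CLOSE,np.ones((5,5)))
c=max(cv2.findContours(m,0,1)[0],key=cv2.contourArea); (x,y),r=cv2.minEnclosingCircle(c); print(x,y,r,px2w("wrist",(x,y),.013))
E
```

```text
[0.4627 0.2702 0.013 ] [0.4616 0.2698 0.041 ]
325.0619201660156 184.9917449951172 33.89383316040039 [0.4618 0.2706 0.013 ]
```

Call:
send_rows --series '[1.0,0.6,3.5,0,0,0,1,1.0,0.6,7,0,0,0,1,1.0,0.6,9.5,0,0,0,1,1.0,0.6,11.2,0,0,0,1,1.0,0.6,11.2,0,0,0,1,1.0,0.6,11.2,0,0,0,1,1.0,0.6,11.2,0,0,0,1]'

```text
clock: 3.75
tcp_pos: [0.4639, 0.2696, 0.0195]
orientation: [0.001, 0.66, 0.751, 0.001]
wrist_force: [0.4, 0.2, 0.7]
finger_gap: 0.0854
```

Call:
send_rows --newtons 40 --series '[0,0,0,0,0,0,0,0,0,0,0,0,0,0,0,0,0,0,0,0,0,0,0,0,0,0,0,0,0,0,0,0,0,0,0,0,0,0,0,0,0,0,0,0,0,0,0,0,0,0,0,0,0,0,0,0,0,0,0,0,0,0,0]'

```text
clock: 4.5
tcp_pos: [0.4626, 0.2703, 0.0182]
orientation: [0.0, 0.66, 0.752, 0.0]
wrist_force: [-1.3, -0.8, 5.9]
finger_gap: 0.0166
```

Call:
send_rows --series '[0,0,-2,0,0,0,0,0,0,-5,0,0,0,0,0,0,-9,0,0,0,0,0,0,-12,0,0,0,0,0,0,-14,0,0,0,0,0,0,-14,0,0,0,0,0,0,-14,0,0,0,0]'

```text
clock: 5.08
tcp_pos: [0.4632, 0.2704, 0.1586]
orientation: [0.001, 0.66, 0.752, 0.001]
wrist_force: [0.1, -1.1, -1.2]
finger_gap: 0.0167
```

```bash
python3 - <<'E'
from h import *
import math
shift([.57,-.20,.16],math.radians(7.5))
im=read_camera("wrist"); cv2.imwrite("pics/w2.png",im)
E
```

```text
tcp [0.4632 0.2704 0.1586] yaw 7.4692072353875485 gap 0.016704131987585108 F [ 0.0956 -1.0532 -1.1561] t 5.0833
shift cm [-48.0311   4.4796  -0.1559]
turn deg [ 0.1317 -0.0283 -0.0308]
turn deg [ -0.0444  -0.2068 179.9691]
```

View pics/w2.png

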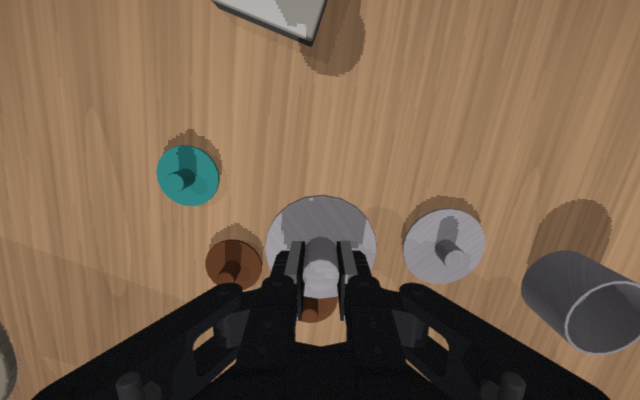

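The lid is gripped by its knob, with the disc's left and right edges at px 266/376 (mid 321) and its far edge at row 195. Next I check the in-hand offset and move toward the carrier.

```bash
python3 - <<'E'
from h import *
s=get_state(); T=q2R(s["orientation"]); z=s["tcp_pos"][2]-.004-.0012
for uv in((321,195),(266,243),(376,243)): print(T.inv().apply(px2w("wrist",uv,z)-s["tcp_pos"])*1000)
E
```

```text
[31.7154  0.8527  5.1926]
[  4.4485 -29.3358   5.2138]
[ 4.4513 31.1172  5.1833]
```

Call:
send_rows --series '[-20,1.5,-1,0,0,0,0,-20,1.5,-1,0,0,0,0,-20,1.5,-1,0,0,0,0,-20,1.5,-1,0,0,0,0,-32,3,-1,0,0,0,0,-32,3,-1,0,0,0,0,-32,3,-1,0,0,0,0,-48,4.5,-1,0,0,0,0,-48,4.5,-1,0,0,0,0,-48,4.5,-1,0,0,0,0]'

```text
clock: 5.97
tcp_pos: [0.5534, -0.1376, 0.1652]
orientation: [-0.002, 0.66, 0.752, -0.001]
wrist_force: [0.9, 0.5, -1.3]
finger_gap: 0.0164
```

```bash
python3 - <<'E'
from h import *
import math
shift([.585,-.15,.20],math.radians(7.5))
E
```

```text
tcp [ 0.5534 -0.1376  0.1652] yaw 7.452155141391004 gap 0.016408767965938768 F [ 0.8514  0.4675 -1.3372] t 5.9667
shift cm [-1.6341  2.963  -3.4985]
turn deg [-0.2054 -0.1168 -0.0481]
turn deg [ -0.1834   0.3225 179.9516]
```

Call:
send_rows --series '[-10,2,-4,0,0,0,0,-18,3,-6,0,0,0,0,-18,3,-6,0,0,0,0,-18,3,-6,0,0,0,0,-18,3,-6,0,0,0,0,-18,3,-6,0,0,0,0,-18,3,-6,0,0,0,0,-18,3,-6,0,0,0,0,-18,3,-6,0,0,0,0]'

```text
clock: 6.72
tcp_pos: [0.607, -0.3088, 0.226]
orientation: [-0.002, 0.659, 0.752, -0.0]
wrist_force: [0.5, -0.2, -0.1]
finger_gap: 0.0163
```

```bash
python3 - <<'E'
from h import *
import math
shift([.59,-.335,.23],math.radians(7.5))
i=camera_info("wrist"); im=read_camera("wrist"); cv2.imwrite("pics/w3.png",im)
for n in("open_jar","closed_jar","carrier"):
  for e in silhouettes("wrist",n)[:2]: print(n,e["p"],e["box"])
cv2.imwrite("pics/w3c.png",cv2.resize(im[0:240,160:480],(800,600),interpolation=cv2.INTER_CUBIC))
E
```

```text
tcp [ 0.607  -0.3088  0.226 ] yaw 7.53281459217622 gap 0.01632041869220885 F [ 0.5099 -0.1656 -0.1185] t 6.7167
shift cm [-2.3716 -2.0249 -0.4051]
turn deg [-0.1512 -0.1418  0.0326]
turn deg [   0.2227   -0.2374 -179.9671]
open_jar 0.81 [301.2, 88.3, 57.6, 58.9]
closed_jar 0.43 [311.2, 0.0, 41.5, 5.5]
carrier 0.66 [295.1, 1.3, 74.0, 152.0]
```

View pics/w3c.png

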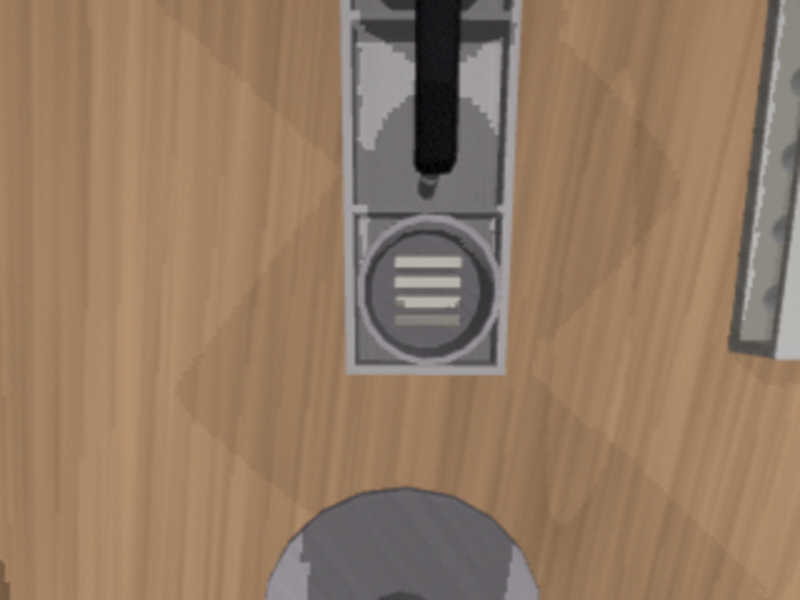

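The open jar's rim spans crop x 358–501 from y 214, centre about (430,287). The held lid is at the bottom. I'll fit the rim and the carrier walls numerically.

```bash
python3 - <<'E'
from h import *
from scipy.ndimage import map_coordinates as mc
i=camera_info("wrist"); g=cv2.cvtColor(cv2.imread("pics/w3.png"),cv2.COLOR_BGR2GRAY).astype(float)
w=lambda x,y,z:px2w("wrist",(160+x/2.5,y/2.5),z,i)
print("rough",w(430,287,.066))
th=np.linspace(0,2*np.pi,72,endpoint=False)
def samp(c,r):
    P=np.c_[c[0]+r*np.cos(th),c[1]+r*np.sin(th),np.full(72,.066)]
    uv=np.array([w2px("wrist",p,i) for p in P]); return mc(g,[uv[:,1],uv[:,0]],order=1).mean()
c0=w(430,287,.066)[:2]; best=[]
for dx in np.arange(-6,6.1,1):
  for dy in np.arange(-6,6.1,1):
    c=c0+np.array([dx,dy])/1000; best.append((samp(c,.0275)-.5*samp(c,.0245)-.5*samp(c,.031),*c))
best.sort(reverse=True); print(np.array(best[:6]))
# carrier outer wall top corners/edges z=.032
L1,L2,R1,R2=w(344,10,.032),w(348,373,.032),w(519,10,.032),w(505,373,.032)
for a,b in((L1,L2),(R1,R2)): print(a,b,np.degrees(np.arctan2(*(a-b)[1::-1])))
m=(L2+R2)/2; print("end",m,"width",np.linalg.norm(L2-R2)); 
print("bar end top, z .112", w(436,172,.112), "bar at row 10",w(438,10,.112))
E
```

```text
rough [ 0.6102 -0.2351  0.066 ]
[[42.941   0.6102 -0.2361]
 [41.9842  0.6092 -0.2361]
 [41.7997  0.6102 -0.2371]
 [40.7947  0.6092 -0.2371]
 [27.8789  0.6112 -0.2361]
 [27.5219  0.6102 -0.2351]]
[ 0.562  -0.1338  0.032 ] [ 0.5797 -0.2769  0.032 ] 97.05252324241285
[ 0.6317 -0.1245  0.032 ] [ 0.6509 -0.2674  0.032 ] 97.63360417045145
end [ 0.6153 -0.2721  0.032 ] width 0.07175063536217458
bar end top, z .112 [ 0.6053 -0.2001  0.112 ] bar at row 10 [ 0.5993 -0.1548  0.112 ]
```

Call:
send_rows --series '[3,0.5,0,0,0,0,0,6,1.1,0,0,0,0,0,7.1,1.2,0,0,0,0,0,7.1,1.2,1,0,0,0,0,7.1,1.2,4,0,0,0,0,7.1,1.2,8,0,0,0,0,7.1,1.2,11,0,0,0,0,7.1,1.2,11.6,0,0,0,0,7.1,1.2,11.6,0,0,0,0,7.1,1.2,11.6,0,0,0,0]'

```text
clock: 7.75
tcp_pos: [0.6107, -0.2392, 0.1126]
orientation: [0.0, 0.66, 0.752, -0.0]
wrist_force: [0.1, -0.4, 0.6]
finger_gap: 0.0168
```

```bash
python3 - <<'E'
from h import *
import math
shift([.6092,-.2371,.0752],math.radians(7.4))
E
```

```text
tcp [ 0.6107 -0.2392  0.1126] yaw 7.445797271259544 gap 0.016813090858595208 F [ 0.1165 -0.4205  0.6138] t 7.75
shift cm [ 0.2345 -0.1275  3.7379]
turn deg [0.0263 0.0389 0.0458]
turn deg [  -0.0612    0.0412 -179.9542]
```

Call:
send_rows --series '[0.2,-0.1,0.5,0,0,0,0,0.2,-0.1,1.5,0,0,0,0,0.2,-0.1,2,0,0,0,0,0.2,-0.1,2,0,0,0,0,0.2,-0.1,2,0,0,0,0]'

```text
clock: 8.17
tcp_pos: [0.609, -0.2366, 0.0916]
orientation: [-0.0, 0.66, 0.752, -0.0]
wrist_force: [-0.2, 0.5, -0.5]
finger_gap: 0.0167
```

```bash
python3 - <<'E'
from h import *
import math
shift([.6092,-.2371,.0752],math.radians(7.4))
for c,b in(("top",(160,200,415,475)),("scene",(150,210,180,280))):
    im=read_camera(c); cv2.imwrite(f"pics/{c}2.png",im)
im=cv2.imread("pics/scene2.png")[130:220,170:290]
cv2.imwrite("pics/s2c.png",cv2.resize(im,(800,600),interpolation=cv2.INTER_CUBIC))
E
```

```text
tcp [ 0.609  -0.2366  0.0916] yaw 7.466435808481975 gap 0.016653428451062928 F [-0.2091  0.5192 -0.4864] t 8.1667
shift cm [-0.0499  0.0183  1.6372]
turn deg [-0.0256 -0.0102  0.0664]
turn deg [   0.016    -0.0401 -179.9336]
```

View pics/s2c.png

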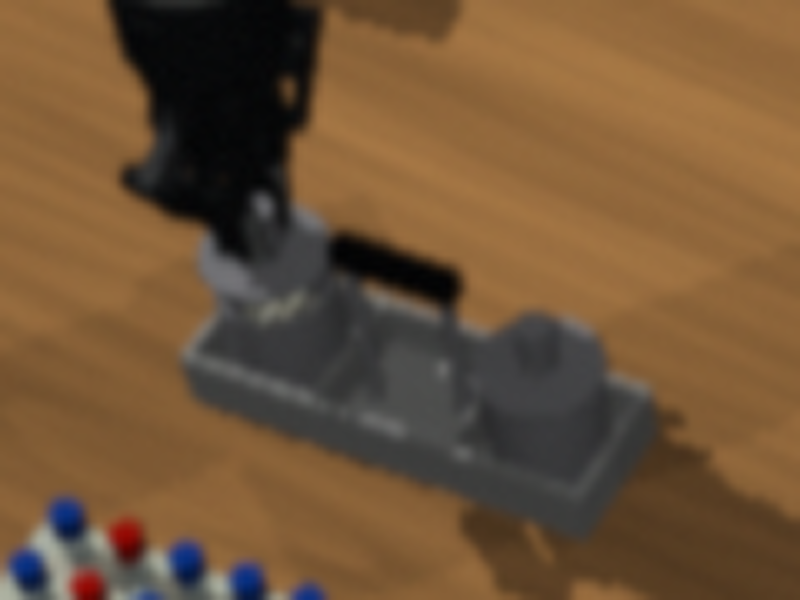

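The lid hovers just above the open jar, at crop (265,250) with the cassettes visible under it, and the carrier is undisturbed. I'll lower it slowly and watch the force.

Call:
send_rows --series '[0,0,0.3,0,0,0,0,0,0,0.6,0,0,0,0,0,0,0.9,0,0,0,0,0,0,1.2,0,0,0,0,0,0,1.2,0,0,0,0,0,0,1.2,0,0,0,0]'

```text
clock: 8.77
tcp_pos: [0.6089, -0.2366, 0.0793]
orientation: [-0.0, 0.66, 0.752, -0.0]
wrist_force: [0.3, 0.2, -1.2]
finger_gap: 0.0166
```

Call:
send_rows --series '[0,0,0.2,0,0,0,0,0,0,0.4,0,0,0,0,0,0,0.4,0,0,0,0,0,0,0.4,0,0,0,0]'

```text
clock: 9.1
tcp_pos: [0.6091, -0.2367, 0.0756]
orientation: [-0.0, 0.66, 0.752, -0.0]
wrist_force: [0.2, -0.4, -0.8]
finger_gap: 0.0166
```

Call:
send_rows --series '[0,0,0.1,0,0,0,0,0,0,0.1,0,0,0,0,0,0,0.1,0,0,0,0]'

```text
clock: 9.35
tcp_pos: [0.6093, -0.2369, 0.0753]
orientation: [0.0, 0.66, 0.752, 0.0]
wrist_force: [-0.4, 0.3, 3.7]
finger_gap: 0.0166
```

Contact came at TCP z 0.0753, where "fully home" was predicted (0.0752). Release now.

Call:
send_rows --series '[0,0,0,0,0,0,0.2,0,0,0,0,0,0,0.35,0,0,0,0,0,0,0.6,0,0,0,0,0,0,0.6,0,0,0,0,0,0,0.6,0,0,0,0,0,0,0.6]'

```text
clock: 9.85
tcp_pos: [0.6091, -0.2367, 0.0745]
orientation: [-0.0, 0.66, 0.752, -0.0]
wrist_force: [-0.5, -0.5, -0.4]
finger_gap: 0.0516
```

Call:
send_rows --series '[0,0,-3,0,0,0,0.6,0,0,-6,0,0,0,0.6,0,0,-10,0,0,0,0.6,0,0,-13,0,0,0,0.6,-4,0,-14,0,0,0,0.6,-8,0,-15,0,0,0,0.6,-9,0,-15,0,0,0,0.6,-9,0,-15,0,0,0,0.6,-9,0,-15,0,0,0,0.6]'

```text
clock: 10.6
tcp_pos: [0.6204, -0.3264, 0.2237]
orientation: [-0.001, 0.66, 0.751, 0.0]
wrist_force: [0.6, 0.1, -0.0]
finger_gap: 0.0514
```

```bash
python3 - <<'E'
from h import *
import math
shift([.6017,-.167,.16],math.radians(7.4))
im=read_camera("wrist"); cv2.imwrite("pics/w4.png",im)
cv2.imwrite("pics/w4c.png",cv2.resize(im[0:240,160:480],(800,600),interpolation=cv2.INTER_CUBIC))
E
```

```text
tcp [ 0.6204 -0.3264  0.2237] yaw 7.38007423118054 gap 0.05138954448795409 F [ 0.6033  0.0638 -0.0463] t 10.6
shift cm [16.0373  0.1955  6.39  ]
turn deg [-0.0541 -0.0742 -0.02  ]
turn deg [ -0.1165   0.0849 179.98  ]
```

View pics/w4c.png

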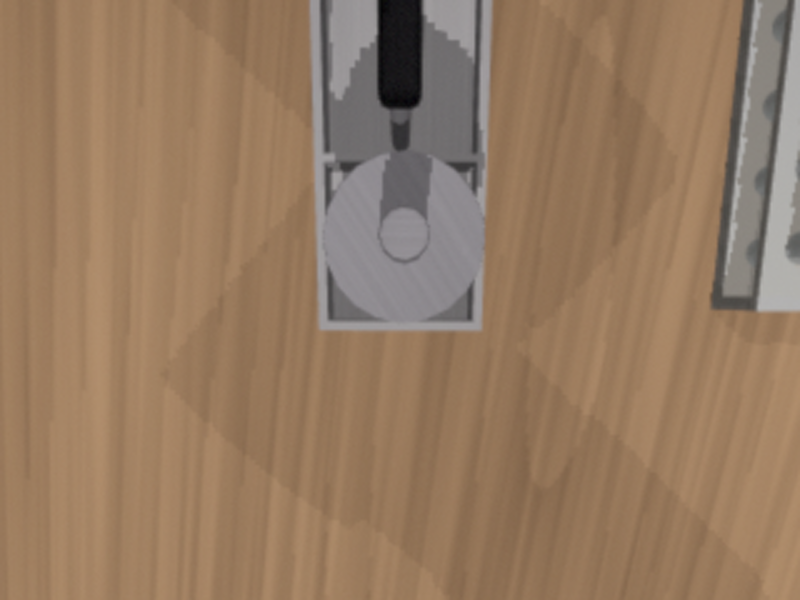

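The lid sits on the jar, disc centre at crop (404,237) and knob top (404,234). The bar's near end is at (400,107). I'll check height and level numerically and get the grip target.

```bash
python3 - <<'E'
from h import *
i=camera_info("wrist"); w=lambda x,y,z:px2w("wrist",(160+x/2.5,y/2.5),z,i)
for z in(.070,.074): print("disc x",w(324,237,z),w(485,237,z),"y",w(404,151,z),w(404,323,z))
print("disc c",w(404,237,.07),"knob c",w(404,234,.098))
L,Rr=w(321,328,.032),w(481,328,.032); e=(L+Rr)/2; print(e,e[:2]+.106*np.array([np.cos(np.radians(97.4)),np.sin(np.radians(97.4))]))
print("bar end",w(400,107,.112),w(399,10,.112))
E
```

```text
disc x [ 0.58   -0.2383  0.07  ] [ 0.6408 -0.2303  0.07  ] y [ 0.6063 -0.2048  0.07  ] [ 0.6143 -0.2659  0.07  ]
disc x [ 0.5804 -0.2386  0.074 ] [ 0.6404 -0.2307  0.074 ] y [ 0.6063 -0.2054  0.074 ] [ 0.6143 -0.2657  0.074 ]
disc c [ 0.6102 -0.2344  0.07  ] knob c [ 0.6102 -0.2354  0.098 ]
[ 0.6137 -0.2695  0.032 ] [ 0.6    -0.1644]
bar end [ 0.6041 -0.1996  0.112 ] [ 0.6004 -0.1736  0.112 ]
```

Call:
send_rows --series '[4,0,0,0,0,0,0.6,8,0,0,0,0,0,0.6,12,0.1,0,0,0,0,0.6,15,0.1,0,0,0,0,0.6,16.1,0.1,2,0,0,0,0.6,16.1,0.1,5,0,0,0,0.6,16.1,0.1,7,0,0,0,0.6,16.1,0.1,7,0,0,0,0.6,16.1,0.1,7,0,0,0,0.6]'

```text
clock: 11.4
tcp_pos: [0.5995, -0.1642, 0.1537]
orientation: [-0.002, 0.659, 0.752, -0.001]
wrist_force: [0.5, -0.9, 0.6]
finger_gap: 0.051
```

```bash
python3 - <<'E'
from h import *
import math
shift([.6005,-.1662,.085],math.radians(7.4))
im=read_camera("wrist"); cv2.imwrite("pics/w5.png",im)
E
```

```text
tcp [ 0.5995 -0.1642  0.1537] yaw 7.566036637705676 gap 0.05103219128665534 F [ 0.4893 -0.8906  0.605 ] t 11.4
shift cm [-0.2237  0.0976  6.8673]
turn deg [-0.1824 -0.1128  0.1659]
turn deg [   0.177    -0.2863 -179.8338]
```

View pics/w5.png

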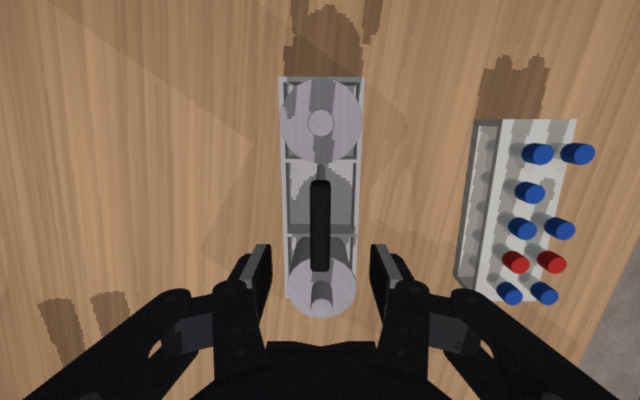

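The bar lies between the open fingers, px (310–331, 181–270). The lid on the near jar looks seated.

```bash
python3 - <<'E'
from h import *
import math
a,b=px2w("wrist",(320,181),.112),px2w("wrist",(321,270),.112); print(a,b,np.linalg.norm(a-b)); c=(a+b)/2; print(c)
shift([c[0],c[1],.085],math.radians(7.4))
E
```

```text
[ 0.5969 -0.1343  0.112 ] [ 0.606 -0.198  0.112] 0.06441762222038636
[ 0.6015 -0.1661  0.112 ]
tcp [ 0.6007 -0.1651  0.1552] yaw 7.531225578834969 gap 0.051240713109781004 F [ 1.0931 -0.7627  0.5462] t 11.45
shift cm [-0.1122  0.0684  7.022 ]
turn deg [-0.0262 -0.0195  0.1312]
turn deg [   0.0306   -0.0411 -179.8688]
```

Call:
send_rows --series '[-0.1,0,2,0,0,0,0.6,-0.1,0,4,0,0,0,0.6,-0.1,0,6,0,0,0,0.6,-0.1,0,7,0,0,0,0.6,-0.1,0,7,0,0,0,0.6,-0.1,0,7,0,0,0,0.6]'

```text
clock: 11.95
tcp_pos: [0.6015, -0.1674, 0.0857]
orientation: [0.0, 0.66, 0.752, 0.0]
wrist_force: [-0.6, 0.5, 0.4]
finger_gap: 0.051
```

Call:
send_rows --newtons 80 --series '[0,0,0,0,0,0,0.3,0,0,0,0,0,0,0.1,0,0,0,0,0,0,0,0,0,0,0,0,0,0,0,0,0,0,0,0,0,0,0,0,0,0,0,0,0,0,0,0,0,0,0,0,0,0,0,0,0,0]'

```text
clock: 12.62
tcp_pos: [0.6007, -0.1677, 0.086]
orientation: [0.0, 0.66, 0.752, -0.001]
wrist_force: [-4.6, -2.1, 5.3]
finger_gap: 0.0128
```

Call:
send_rows --series '[0,0,-0.3,0,0,0,0,0,0,-1,0,0,0,0,0,0,-2,0,0,0,0,0,0,-3,0,0,0,0,0,0,-4,0,0,0,0,0,0,-5,0,0,0,0,0,0,-5.5,0,0,0,0,0,0,-5.8,0,0,0,0,0,0,-6,0,0,0,0,0,0,-6,0,0,0,0]'

```text
clock: 13.45
tcp_pos: [0.6011, -0.1672, 0.145]
orientation: [0.0, 0.66, 0.752, 0.0]
wrist_force: [-0.2, -0.0, -7.7]
finger_gap: 0.0123
```

Call:
send_rows --series '[0,0,-0.3,0,0,0,0,0,0,-1,0,0,0,0,0,0,-2.5,0,0,0,0,0,0,-4,0,0,0,0,0,0,-5.5,0,0,0,0,0,0,-7,0,0,0,0,0,0,-8,0,0,0,0,0,0,-8.7,0,0,0,0,0,0,-9,0,0,0,0,0,0,-9,0,0,0,0]'

```text
clock: 14.28
tcp_pos: [0.6013, -0.1673, 0.2352]
orientation: [0.0, 0.66, 0.752, 0.0]
wrist_force: [-1.0, 0.0, -8.6]
finger_gap: 0.0126
```

Call:
send_rows --series '[0,0,0,0,0,0,0,0,0,0,0,0,0,0,0,0,0,0,0,0,0,0,0,0,0,0,0,0,0,0,0,0,0,0,0,0,0,0,0,0,0,0]'

```text
clock: 14.78
tcp_pos: [0.601, -0.1672, 0.2344]
orientation: [-0.0, 0.66, 0.752, -0.0]
wrist_force: [-0.6, 1.0, -8.9]
finger_gap: 0.0125
```

```bash
python3 - <<'E'
from h import *
s=get_state(); print(s["tcp_pos"],s["wrist_force"],s["ft_torque"],s["finger_gap"],s["qvel"])
im=read_camera("scene"); cv2.imwrite("pics/s3.png",im)
w=read_camera("wrist")
o=np.hstack([cv2.resize(im[60:240,150:330],(400,400),interpolation=cv2.INTER_CUBIC),cv2.resize(w[0:340,150:490],(400,400))])
cv2.imwrite("pics/s3c.png",o)
E
```

```text
[ 0.601  -0.1672  0.2344] [-0.5553  1.0185 -8.8879] [-0.1516 -0.002  -0.0708] 0.012539485122069526 [ 0.0015 -0.0019  0.0014 -0.0006  0.0007 -0.0015]
```

View pics/s3c.png

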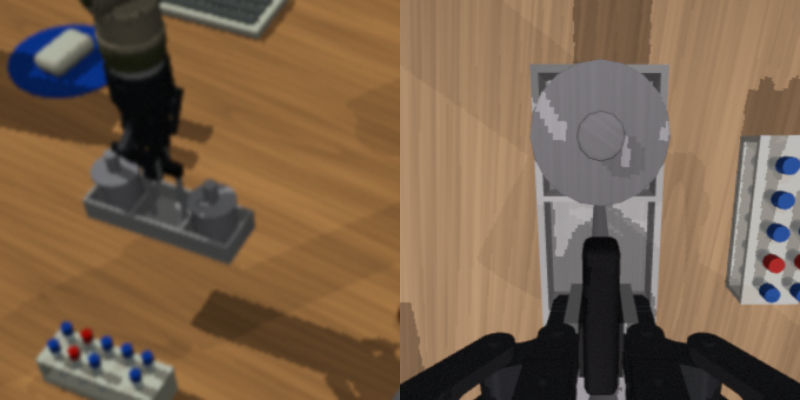

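The carrier hangs in the air with both jars and lids. I'll check the tilt from the wrist view, using the far wall's apparent width and position.

```bash
python3 - <<'E'
from h import *
i=camera_info("wrist"); s=get_state(); T=q2R(s["orientation"])
for z in(.176,.1805,.185):
  a,b=px2w("wrist",(260.5,55),z,i),px2w("wrist",(377.8,55),z,i); print(z,"width",np.linalg.norm(a-b),T.inv().apply((a+b)/2-s["tcp_pos"]))
E
```

```text
0.176 width 0.07326898020414375 [ 0.1081 -0.0002  0.0586]
0.1805 width 0.07163688454076678 [ 0.1072 -0.0002  0.0541]
0.185 width 0.07000478887738956 [ 0.1064 -0.0002  0.0496]
```

The tilt is within about 1°, with the far wall top at z ≈ 0.180 against 0.180 if level. Clearance is about 15 cm and the arm is still.

```bash
python3 -c "
from h import *
print(hand_in()); s=get_state(); print(s['clock'],s['tcp_pos'],s['finger_gap'])"
```

```text
the job is handed in; nothing more can be done
None
the job is handed in; nothing more can be done
```

I put the small steel lid on the open jar and let go of it. I then took the carrier by its grip bar, lifted it straight up, and handed the job in at about 15 s of the 51 s allowed.

- **Lid:** The lid touched down at tool height 0.0753 m, against 0.0752 m predicted for fully home. After release, the wrist view showed the disc centred on the jar and level, measuring 61 to 62 mm across at the home height.
- **Lift:** The carrier rose about 14.8 cm, with both closed jars in it in the last pictures. The far wall in the wrist view puts any tilt under about 1°. The arm was still, the load about 8.9 N and the grip 80 N.
- **Other items:** I did not touch the large lid, large jar, slide box, tube rack or the brown and turquoise lids. I took no final close-up of them.
- **Disagreements:** The finger gap read about 1.4 mm less than the true knob and bar widths both times, but both grips held. Pressing and closing forces at the end of each step stayed under about 8 N.

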